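# Drive a lock plug out of its housing with the follower rod

## Robot

A 7-joint arm with a two-finger parallel gripper is mounted at the origin on a cart in front of the work surface, level with it; the furniture and walls round the work are solid. World frame = base frame: x ahead of the robot, y to its left, z up, the work surface at z = 0. Lengths are in m, angles in rad, forces in N, time in s.
With the tool pointing down it reaches from about 0.35 to 0.9 m from the base axis. Payload 8.1 kg.
Tool frame: the origin (TCP) lies midway between the tips of the shut fingers; the grasp point (between the pads) lies 19 mm behind it; y points along the fingers, z is the direction in which the jaws open and shut, and the axes are right-handed (so a half turn about y gives the same grasp; the last joint's range is limited). The gripper opens to 85 mm and grips with 20 to 120 N. Pads are 22 mm wide; open, the fingers measure 114 mm over their backs; the gripper's body (76 mm by 85 mm) begins 54 mm behind the grasp point. The pads swing forward as they close: fully open they stand 13 mm farther back than shut.
Start: joints at [-1.246, 0.434, 0.025, 1.573, -0.012, 1.134, -0.075], TCP at [0.259, 0.569, 0.231] pointing down, gripper open.
Joint ranges: [-2.62, 2.62], [-0.44, 2.09], [-1.27, 1.32], [0.08, 2.57], [-1.32, 4.46], [0.12, 2], [-2.74, 2.74]. Speed limits (rad/s): [2.22, 2.22, 3.01, 3.01, 3.14, 3.14, 3.14].

## Interface

Orientations are given as a rotation vector (axis times angle).
In Python, from station import * gives the robot as it stands.
- The arm moves only by the tool step_arm, never from a script. Its argument "plan" is a list of rows, each a list of 7 numbers: the turn, a rotation vector about the world's x, y, z in degrees, then the shift along the world's x, y, z in cm, then the gripper's target within -1 to 1 (shut at 1, half-way at 0, fully open at -1). In form: [[rx, ry, rz, tx, ty, tz, claw], ...]. A call has exactly 8 rows; each row shifts and turns the commanded pose from where the row before left it; what a row does not reach is not made up. A row lasts 1/10 s, in which the tool goes at most 50 mm and 8.59 degrees, less where a joint would pass 70% of its speed; a pose out of reach is approached as far as the arm can. A call with a gripper value outside its range is refused whole. The fingers move at their own pace and stop on an object; "squeeze" is the grip in N (left out, the last holds). Time passes only in rows, so rows that do not move let the fingers close, or fill a call up. It gives the time, the measured TCP pose, the force and the opening at its end, in the units of the state.
- read_state(): the state, without advancing time (a new reading comes with each control period).
- read_camera(name): name is "scene" or "top" or "wrist"; returns a dict with "color" (384x512x3 uint8, red, green, blue), "z_map" (384x512 float32, m along the optical axis (not along the pixel's ray), 0 where there is no reading), "mtx" (3x3 intrinsics, pixels), "rvec" (rotation vector, rad) and "tvec" (3), from world to camera coordinates, as OpenCV has them. Camera axes: x right, y down, z forward; pixel columns grow to the right and rows downward; lengths in m; the calibration is good to about 2 mm. A picture is of the moment at which its call begins.
- sign_off(): hands the job in, once; it reports no verdict.
The state is a dict: "time_s": time; "qpos": joint angles; "qvel": joint speeds; "effort": joint torques, N m; "tool_pos": TCP position; "tcp_rot": TCP orientation; "contact_force": force on the tool from outside, world axes, zero at the start; "ft_torque": the same for the moment, N m; "opening": opening from 0.0 (shut) to 1.0 (fully open).
Only numpy, scipy, OpenCV 4.12 (cv2) and the standard library are available. Lean on these libraries where they do the work, as an engineer would, in place of code of your own. Each camera call takes 0.05 s, during which the arm holds its last target.

## Task

The lock cylinder clamped in the rekeying fixture is ready to be stripped. With your fingertips only, roll the plain brass follower rod off the ledge into the groove behind the cylinder, then push on the rod's tail end so that it drives the plug, key and all, out of the far side of the housing until the key meets the stop; the rod must stay right behind the plug and end up filling the housing in its place, so that the pins cannot fall out. Do not pick the rod up or touch the plug or key, leave the other things on the bench alone, and finish clear of everything.

Things in the scene. Friction and masses are not known exactly. Their poses are not given: they have to be found in the camera images.
- fixture: Grey metal rekeying fixture, fixed to the bench, 112 x 251 mm; place and yaw vary. Origin at bench level below the bore axis, at the housing's entry face. +y is the direction in which the plug is driven out, +z up. The points' sizes below are mm in this frame. A steel-jawed clamp holds the housing (y 0 to 30, x -22 to 30, top z 29), its screw with a black knob reaching to x -65 at y 5 to 25.
- groove_mid (a point): Middle of the floor of the straight groove for the rod (x 0, y -67, z 8.5); axes as the fixture's. The groove runs along y from -134 to 0, in line with the bore, 14 wide and 3.5 deep: a rod in it has its axis at x 0 (+-0.5), z 15. On its far (+x) side the plate top is at z 12 too.
- ledge_mid (a point): Point on the flat ledge on the groove's near (-x) side (x -40, y -67, z 12); axes as the fixture's. The ledge spans x -78 to -7, y -134 to 0, top z 12, open at its outer edge.
- fence_mid (a point): Top edge of the fence's face at mid-length (x 7, y -30, z 23); axes as the fixture's. The dark steel fence stands along the groove's far side from y -60 to 0, x 7 to 14, and stops the rod from rolling across the groove.
- entry_face (a point): Centre of the bore at the entry face of the brass lock-cylinder housing (x 0, y 0, z 15); axes as the fixture's. The housing is a tube 30 long with a 14.4 mm bore, and an upright brass rib on top up to z 43.
- exit_face (a point): Centre of the bore at the housing's exit face (x 0, y 30, z 15); axes as the fixture's. Beyond it the run-out channel, 17 wide, floor z 7.5, leads to the stop.
- stop_face (a point): Centre of the face of the stop screw that the key comes against (x 0, y 96, z 15); axes as the fixture's. Its block reaches z 27.
- rod_mid (a point): Middle of the follower rod, on its axis. Plain brass, 13 mm diameter, 100 mm long, about 0.11 kg, loose on the ledge, parallel to the groove within 6 degrees, its axis 28 to 50 mm from the groove's. Its axis is at z 18.5 on the ledge, 15 in the groove (fixture frame). It rolls or slides easily (oiled metal, friction 0.25). +y runs along the rod from tail to nose; x and z turn as it rolls.
- rod_nose (a point): Centre of the rod's flat end nearer to the housing (50 mm from rod_mid); at the start 7 to 18 mm short of the housing's entry face.
- rod_tail (a point): Centre of the rod's other flat end (50 mm from rod_mid), the end to push.
- plug: Brass plug, 13 mm diameter, 31.5 long, loose in the bore, rear end level with the entry face; in it a steel key whose flat round bow (22 wide, level) sticks out on the exit side. Origin at the centre of its rear end, +y towards the key. About 0.06 kg, slides with under 2 N. The key meets the stop after 34 mm; the rear end is then 4 mm outside the exit face.
- plug_rear (a point): Centre of the plug's rear end, the end that the rod pushes on.
- key_tip (a point): Foremost point of the key's bow (62 mm from plug_rear), which meets the stop.
- pin_tin: bystander: round tin of pins, 46 mm across, 32 high, beside the fixture; origin under its centre
- euro_cylinder_1: bystander: brass lock cylinder lying on its side, 32 x 68 x 17 mm, beside the fixture; origin under its centre
- hex_key: bystander: hexagon key, 28 x 77 x 5 mm, in front of the fixture; origin under its centre
- rouge_tin: bystander: upright round tin, 51 mm across, 60 high, at the right; origin under its centre

How it is judged:
On the way, in this order (a step that is already met when the one before it is completed fails the run):
1. the rod lies in the groove, over its whole length, behind the housing (x of rod_nose in the frame of fixture between -0.002 and 0.002 m and z of each of rod_nose, rod_tail in the frame of fixture below 0.017 m and x of rod_tail in the frame of fixture between -0.002 and 0.002 m and y of plug_rear in the frame of entry_face below 0.004 m), for 0.2 s.
2. the rod has driven the plug out of the housing until the key meets the stop (x of rod_nose in the frame of fixture between -0.002 and 0.002 m and y of key_tip in the frame of stop_face above -0.003 m and y of each of rod_nose, plug_rear in the frame of exit_face above 0.0005 m and y of rod_tail in the frame of entry_face below -0.04 m), for 0.2 s.
At the end, for the whole second after the job is handed in: The key's tip is within 3 mm of the stop, the plug is wholly out of the housing, the follower rod fills the whole bore (its nose at or past the exit face, its tail at least 40 mm outside the entry face, still in the groove), and both are at rest (y of key_tip in the frame of stop_face above -0.003 m and y of each of rod_nose, plug_rear in the frame of exit_face above 0.0005 m and y of rod_tail in the frame of entry_face below -0.04 m and linear speed of each of plug, follower below 0.01 m/s and x of rod_tail in the frame of fixture between -0.002 and 0.002 m); the robot touches nothing.
It fails at once if the rod is lifted more than 5 mm off the ledge (z of any of rod_mid, rod_nose, rod_tail in the frame of fixture above 0.0235 m).
It fails at once if the rod leaves the fixture (height (world z) of rod_mid below 0.01 m).
It fails at once if the robot touches the plug or its key (contact force between any of the arm, the fingers and plug above 0.5 N).
It fails at once if the plug runs ahead of the rod by more than 6 mm, so that the pins fall (y of plug_rear in the frame of entry_face above 0.004 m and distance between plug_rear and rod_nose above 0.006 m).
It fails at once if another thing on the bench is moved more than 15 mm (distance of any of pin_tin, euro_cylinder_1, hex_key, rouge_tin from where it was at the start of the episode above 0.015 m).
It also fails if it takes over 43 s, if anything falls off the work surface, if the arm or the gripper's body presses on something with over 40 N, if the wrist force passes 120 N, or if a joint passes its speed limit or range.

## Working session

There is one attempt and no reset: what is moved stays moved. The work goes in short steps, Python scripts to look and compute and a tool call to move; the robot and the scene stay as the last step left them, time stands still between calls to the robot, and variables do not carry over. Pictures are saved under pics/ and viewed, and the job is handed in when it is done.

Besides the shell and the picture viewer there is one more tool, called after ">>>" by a JSON object that holds its "fn" and its "kwargs". step_arm: Moves the arm, as the interface text tells. Its arguments: {"type":"object","properties":{"plan":{"type":"array"},"squeeze":{"type":"number"}},"required":["plan"]}

```bash
mkdir -p pics; ls; cat > h.py <<'E'
from station import *
import numpy as np, cv2
def snap(n,f):
    c=read_camera(n); np.savez('pics/'+f+'.npz',**c)
    cv2.imwrite('pics/'+f+'.png',cv2.resize(c['color'][:,:,::-1],(800,600),interpolation=cv2.INTER_CUBIC)); return c
def load(f): return dict(np.load('pics/'+f+'.npz'))
def RT(c): return cv2.Rodrigues(np.array(c['rvec'],float))[0],np.array(c['tvec'],float).ravel()
def pz(c,u,v,z):  # pixel -> world on plane z
    R,t=RT(c); d=R.T@np.linalg.solve(c['mtx'],[u,v,1.]); o=-R.T@t
    return o+d*(z-o[2])/d[2]
def cloud(c):
    R,t=RT(c); h,w=c['z_map'].shape; u,v=np.meshgrid(np.arange(w),np.arange(h))
    p=np.linalg.solve(c['mtx'],np.stack([u,v,np.ones_like(u)],0).reshape(3,-1).astype(float))*c['z_map'].reshape(-1)
    return (R.T@(p-t[:,None])).T.reshape(h,w,3)
E
python3 - <<'E'
from h import *
s=read_state();print(s['tool_pos'],s['tcp_rot'],s['time_s'],s['opening'])
snap('scene','s0');snap('top','t0')
E
```

```text
pics
[0.25913649 0.56820668 0.23054682] [-1.54614771  0.33578989 -0.33550849] 0.0 1.000086924059323
```

View pics/s0.png

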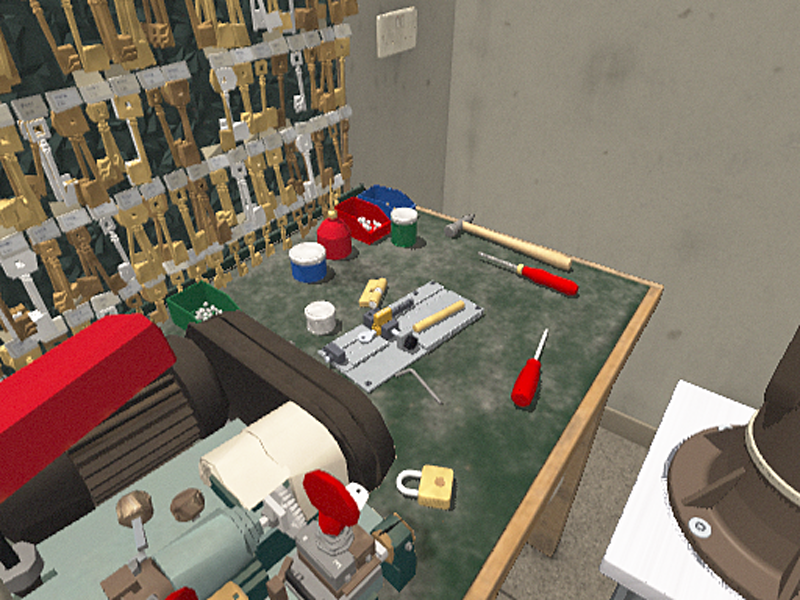

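View pics/t0.png

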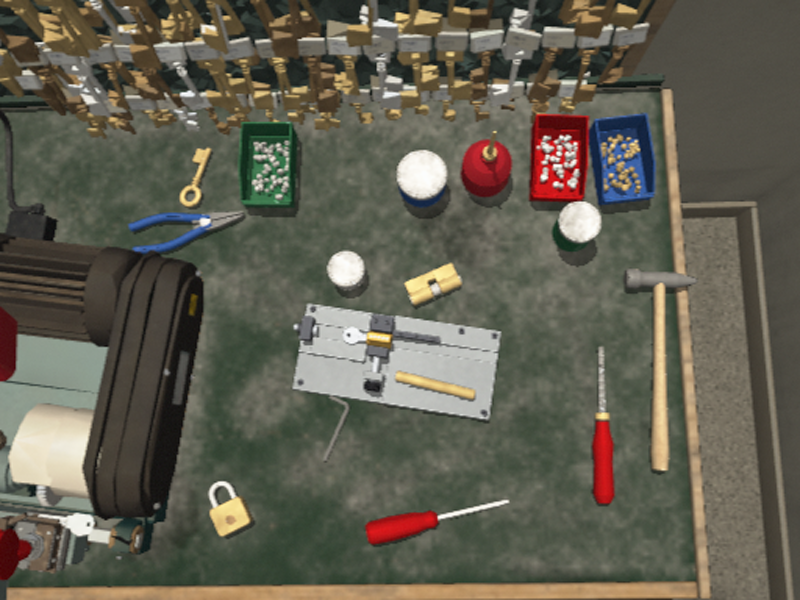

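The top view shows the fixture near (395,360) in the 800x600 picture, with its exit and stop at the left. The rod lies on the near ledge, from about (397,377) to (474,394). I'll enlarge that area.

```bash
python3 - <<'E'
from h import *
c=load('t0')
cr=c['color'][185:275,180:330,::-1]
cv2.imwrite('pics/t0c.png',cv2.resize(cr,(795,477),interpolation=cv2.INTER_CUBIC))
for (u,v) in [(0,0),(511,0),(0,383),(256,192)]: print(pz(c,u,v,0))
print(pz(c,256,230,0.012)-pz(c,257,230,0.012))
E
```

```text
[1.03592321 0.53672131 0.        ]
[ 0.99145812 -0.56045655  0.        ]
[0.23207356 0.48421888 0.        ]
[ 0.5958054  -0.01858646  0.        ]
[3.79279012e-05 1.96537873e-03 0.00000000e+00]
```

View pics/t0c.png

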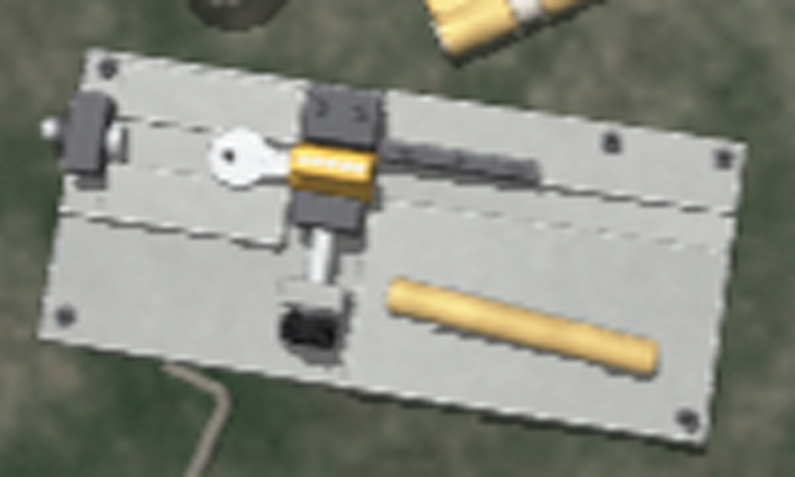

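```bash
python3 - <<'E'
from h import *
c=load('t0')
f=lambda x,y:(180+(x+.5)/5.3-.5,185+(y+.5)/5.3-.5)
pts={'TL':(90,50),'TR':(745,147),'BR':(703,447),'BL':(38,337)}
m={'TL':(34,117),'TR':(34,-134),'BR':(-78,-134),'BL':(-78,117)}
W=[];M=[]
for k in pts:
    p=pz(c,*f(*pts[k]),0.012);W.append(p[:2]);M.append(m[k])
W=np.array(W);M=np.array(M)/1000
wc,mc=W.mean(0),M.mean(0)
H=(M-mc).T@(W-wc);U,S,V=np.linalg.svd(H);R=V.T@U.T
t=wc-R@mc
print('origin',t,'yaw',np.degrees(np.arctan2(R[1,0],R[0,0])))
print((M@R.T+t-W)*1000)
for n,q in (('nose',(390,296)),('tail',(655,357))):
    p=pz(c,*f(*q),0.020);print(n,p,(R.T@(p[:2]-t))*1000)
s=read_state();R=cv2.Rodrigues(s['tcp_rot'])[0];print(R)
w=snap('wrist','w0')
E
```

```text
origin [ 0.54037704 -0.00803106] yaw -10.016773402616733
[[ 1.77532443  1.37928097]
 [ 0.01120136 -1.56070194]
 [-0.60297231 -1.45080868]
 [-1.18355348  1.63222965]]
nose [ 0.49736201 -0.01201633  0.02      ] [-41.66615749 -11.4064041 ]
tail [ 0.47346149 -0.10807258  0.02      ] [ -48.4946771  -110.15563739]
[[ 9.09854351e-01 -4.83212139e-04  4.14927495e-01]
 [-4.14927759e-01 -1.34467009e-03  9.09853365e-01]
 [ 1.18288400e-04 -9.99998979e-01 -1.42395206e-03]]
```

View pics/w0.png

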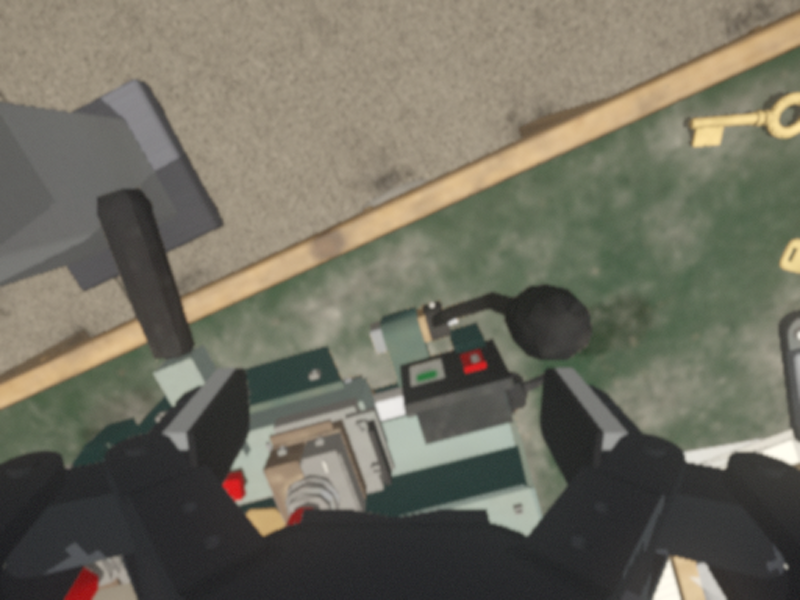

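```bash
python3 - <<'E'
from h import *
P=np.concatenate([cloud(load('t0')).reshape(-1,3),cloud(load('s0')).reshape(-1,3)])
for y0 in np.arange(-.2,.65,.05):
    r=[]
    for x0 in (.2,.3,.4,.5,.6):
        m=(P[:,1]>y0)&(P[:,1]<y0+.05)&(P[:,0]>x0)&(P[:,0]<x0+.1)&(P[:,2]<.5)
        r.append('%.2f'%np.percentile(P[m,2],99.5) if m.sum()>20 else '--')
    print('%.2f'%y0,r)
E
```

```text
-0.20 ['0.00', '0.00', '0.00', '0.00', '0.00']
-0.15 ['0.00', '0.01', '0.02', '0.02', '0.00']
-0.10 ['0.00', '0.02', '0.03', '0.03', '0.02']
-0.05 ['0.00', '0.03', '0.03', '0.04', '0.02']
-0.00 ['0.03', '0.03', '0.03', '0.05', '0.03']
0.05 ['0.00', '0.00', '0.01', '0.03', '0.03']
0.10 ['0.00', '0.00', '0.01', '0.03', '0.00']
0.15 ['0.00', '0.02', '0.00', '0.00', '0.00']
0.20 ['0.00', '0.16', '0.17', '0.17', '0.16']
0.25 ['0.08', '0.18', '0.18', '0.18', '0.16']
0.30 ['0.13', '0.18', '0.19', '0.16', '0.16']
0.35 ['0.22', '0.23', '0.27', '0.28', '0.16']
0.40 ['0.11', '0.16', '0.28', '0.28', '0.16']
0.45 ['0.00', '0.23', '0.28', '0.28', '--']
0.50 ['0.43', '--', '0.25', '0.15', '--']
0.55 ['--', '--', '--', '--', '--']
0.60 ['--', '--', '--', '--', '--']
```

>>> {"fn": "step_arm", "kwargs": {"plan": [[0, 0, 0, 0, 0, 4, -1], [0, 0, 0, 0, 0, 4, -1], [0, 0, 0, 0.5, 0, 4, -1], [0, 0, 0, 1, -3.5, 2, -1], [0, 0, 0, 1, -4, 0, -1], [0, 0, 2, 1, -4, 0, -1], [0, 0, 2, 1, -4, 0, -1], [0, 0, 2, 1, -4, 0, -1]]}}

```text
time_s: 0.95
tool_pos: [0.3144, 0.3718, 0.3711]
tcp_rot: [-1.556, 0.253, -0.252]
contact_force: [0.6, 0.6, 0.6]
opening: 1.007
```

>>> {"fn": "step_arm", "kwargs": {"plan": [[0, 0, 0.5, 1, -4.5, 0, -1], [0, 0, 1, 1, -4.5, 0, -1], [0, 0, 1, 1, -4.5, 0, -1], [0, 0, 1, 2, -4.5, 0, -1], [0, 0, 1, 2, -4.5, 0, -1], [0, 0, 0, 2, -4.5, -1, -1], [0, 0, 0, 2, -4.5, -4, 0], [0, 0, 0, 1, -4, -4.5, 0]]}}

```text
time_s: 1.75
tool_pos: [0.4297, 0.0336, 0.2931]
tcp_rot: [-1.561, 0.19, -0.196]
contact_force: [0.8, 1.0, -0.6]
opening: 0.693
```

>>> {"fn": "step_arm", "kwargs": {"plan": [[0, 0, 0, 1, -3.5, -3, -0.4], [0, 0, 0, 1, -3, -3, -0.4], [0, 0, 0, 0, -1, -3, -0.4], [0, 0, 0, 0, 0, -1, -0.4], [0, 0, 0, 0, 0, 0, -0.4], [0, 0, 0, 0, 0, 0, -0.4], [0, 0, 0, 0, 0, 0, -0.4], [0, 0, 0, 0, 0, 0, -0.4]]}}

```text
time_s: 2.55
tool_pos: [0.4489, -0.0386, 0.194]
tcp_rot: [-1.561, 0.189, -0.192]
contact_force: [0.7, 0.3, -0.3]
opening: 0.701
```

```bash
python3 - <<'E'
from h import *
snap('wrist','w1')
s=read_state();print(s['tool_pos'],s['opening'],s['time_s']);print(cv2.Rodrigues(s['tcp_rot'])[0])
E
```

```text
[ 0.44873776 -0.03870051  0.19387078] 0.7049169543018133 2.6
[[ 9.70520261e-01  1.70206004e-03  2.41013540e-01]
 [-2.41014903e-01  6.43803164e-04  9.70521201e-01]
 [ 1.49672007e-03 -9.99998344e-01  1.03504585e-03]]
```

View pics/w1.png

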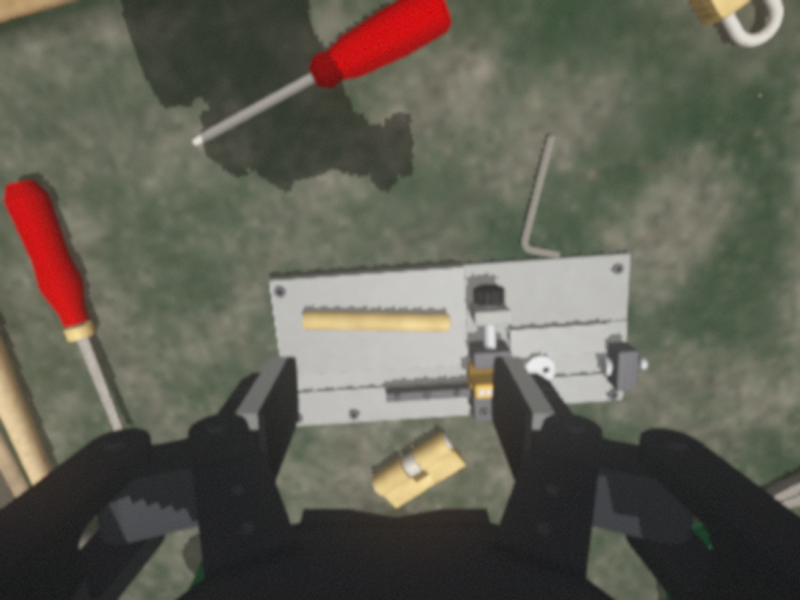

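```bash
python3 - <<'E'
from h import *
c=load('w1')
cr=c['color'][155:280,165:420,::-1]
cv2.imwrite('pics/w1c.png',cv2.resize(cr,None,fx=3,fy=3,interpolation=cv2.INTER_CUBIC))
P=cloud(c); 
for u,v in((190,190),(200,200),(350,240),(240,205)): print(P[v,u])
E
```

```text
[ 0.45729463 -0.1094046   0.01264127]
[ 0.468932   -0.10053645  0.01933442]
[0.55503466 0.04744716 0.01648374]
[ 0.48286693 -0.06000856  0.02496064]
```

View pics/w1c.png

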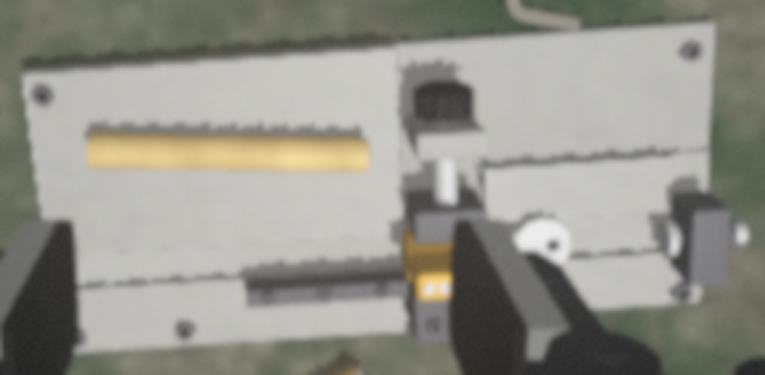

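```bash
python3 - <<'E'
from h import *
c=load('w1')
f=lambda x,y:(165+(x+.5)/3-.5,155+(y+.5)/3-.5)
g=lambda x,y,z:pz(c,*f(x,y),z)[:2]
a=g(22,72,.012);b=g(395,43,.012);print('ledge len',np.linalg.norm(b-a))
d=b-a;print('yaw ledge',np.degrees(np.arctan2(d[1],d[0]))-90)
g1=g(90,285,.012);g2=g(240,273,.012);d2=g2-g1;print('yaw groove',np.degrees(np.arctan2(d2[1],d2[0]))-90)
yw=np.radians(-10.);
for yw in (-10.,np.degrees(np.arctan2(d[1],d[0]))-90):
    y=np.radians(yw);R=np.array([[np.cos(y),-np.sin(y)],[np.sin(y),np.cos(y)]])
    o1=b-R@[-.078,0];o2=a-R@[-.078,-.134];print(yw,o1,o2)
    t=(o1+o2)/2
    F=lambda p:np.round(R.T@(p-t)*1000,1)
    print('groove edge',F(g1),F(g2),'rib',F(g(436,290,.043)))
    for n,q in (('nose',(369,154)),('tail',(87,152))):
        p=g(*q,.020);print(n,p,F(p))
E
```

```text
ledge len 0.13275882698453323
yaw ledge -9.463197748157398
yaw groove -9.041488861264611
-10.0 [ 0.53938276 -0.0071095 ] [ 0.5408242  -0.00609743]
groove edge [   7.1 -119.1] [  6.1 -62. ] rib [2.2 6.6]
nose [ 0.49787104 -0.01153875] [-40.7 -12.2]
tail [ 0.47284223 -0.10862275] [ -48.5 -112.1]
-9.463197748157398 [ 0.53950629 -0.00638924] [ 0.53971035 -0.00516496]
groove edge [   6.6 -119.9] [  6.2 -62.8] rib [2.9 5.9]
nose [ 0.49787104 -0.01153875] [-40.2 -12.5]
tail [ 0.47284223 -0.10862275] [ -48.9 -112.4]
```

```bash
python3 - <<'E'
from h import *
c=load('w1');P=cloud(c)
m=(P[...,2]>.06)&(c['z_map']>0)
Q=P[m];print(Q[:,2].min())
T=np.array([0.44873776,-0.03870051,0.19387078])
a=np.radians(76.05);zd=np.array([np.cos(a),np.sin(a)]);xd=np.array([np.sin(a),-np.cos(a)])
L=np.stack([(Q[:,:2]-T[:2])@xd,Q[:,2]-T[2],(Q[:,:2]-T[:2])@zd],1)*1000
for lo in range(-10,60,4):
    k=(L[:,1]>lo)&(L[:,1]<lo+4)
    for s in(1,-1):
        j=k&(s*L[:,2]>0)
        if j.sum()>10:print(lo,s,j.sum(),'x',np.percentile(L[j,0],[1,99]).round(1),'z',np.percentile(L[j,2],[1,99]).round(1))
E
```

```text
0.19745301911052246
2 1 13 x [-7.6  7.4] z [30.1 30.6]
2 -1 22 x [-8.5  8.7] z [-29.7 -29.4]
6 1 102 x [-10.8  10.7] z [30.  36.6]
6 -1 96 x [-11.2  10.1] z [-35.7 -29.3]
10 1 154 x [-11.1  11. ] z [29.9 42.1]
10 -1 156 x [-11.3  10.5] z [-41.4 -29.3]
14 1 179 x [-11.3  10.6] z [30.  43.4]
14 -1 186 x [-11.4  10.4] z [-42.8 -29.3]
18 1 215 x [-11.3  10.9] z [30.  43.7]
18 -1 211 x [-11.4  10.4] z [-42.9 -29.3]
22 1 229 x [-11.4  10.8] z [30.  43.6]
22 -1 224 x [-11.4  10.2] z [-42.8 -29.3]
26 1 241 x [-11.5  10.2] z [29.9 43.5]
26 -1 242 x [-11.4  10.7] z [-42.9 -29.3]
30 1 269 x [-11.4  10.9] z [29.9 43.5]
30 -1 280 x [-11.5  10.3] z [-43.  -29.3]
34 1 255 x [-11.4  10.7] z [29.9 42.9]
34 -1 241 x [-11.5  10.4] z [-41.7 -29.3]
38 1 269 x [-11.4   6.8] z [29.9 36.6]
38 -1 281 x [-11.5   5.4] z [-35.9 -29.3]
42 1 241 x [-12.3  -0.4] z [29.9 42.1]
42 -1 231 x [-12.3  -0.6] z [-41.9 -29.3]
46 1 279 x [-13.9  -6.3] z [32.  53.7]
46 -1 295 x [-13.9  -6.2] z [-55.4 -31.1]
50 1 598 x [-14.   -6.2] z [30.5 60.2]
50 -1 607 x [-14.1  -6.4] z [-60.3 -29.8]
54 1 1282 x [-13.8  11.2] z [29.  61.7]
54 -1 1361 x [-14.   10.9] z [-61.2 -28.2]
58 1 2753 x [-13.1  10.8] z [29.6 62. ]
58 -1 2745 x [-13.   10.9] z [-61.5 -29.1]
```

>>> {"fn": "step_arm", "kwargs": {"plan": [[0, 0, 0, 0.5, -1, -4, -0.4], [0, 0, 0, 0.4, -0.7, -4, -0.4], [0, 0, 0, 0, 0, -4, -0.4], [0, 0, 0, 0, 0, -3, -0.4], [0, 0, 0, 0, 0, -1, -0.4], [0, 0, 0, 0, 0, 0, -0.4], [0, 0, 0, 0, 0, 0, -0.4], [0, 0, 0, 0, 0, 0, -0.4]]}}

```text
time_s: 3.4
tool_pos: [0.4584, -0.0562, 0.0345]
tcp_rot: [-1.562, 0.19, -0.194]
contact_force: [0.0, 0.9, 0.1]
opening: 0.7
```

```bash
python3 - <<'E'
from h import *
snap('wrist','w2')
s=read_state();print(s['tool_pos'],s['opening'],s['time_s'],s['qpos'])
E
```

```text
[ 0.45834137 -0.05617879  0.03438504] 0.699234315993226 3.45 [-0.30298219  0.48309182  0.40910842  2.19246486 -0.37612686  0.52878662
  1.71827297]
```

View pics/w2.png

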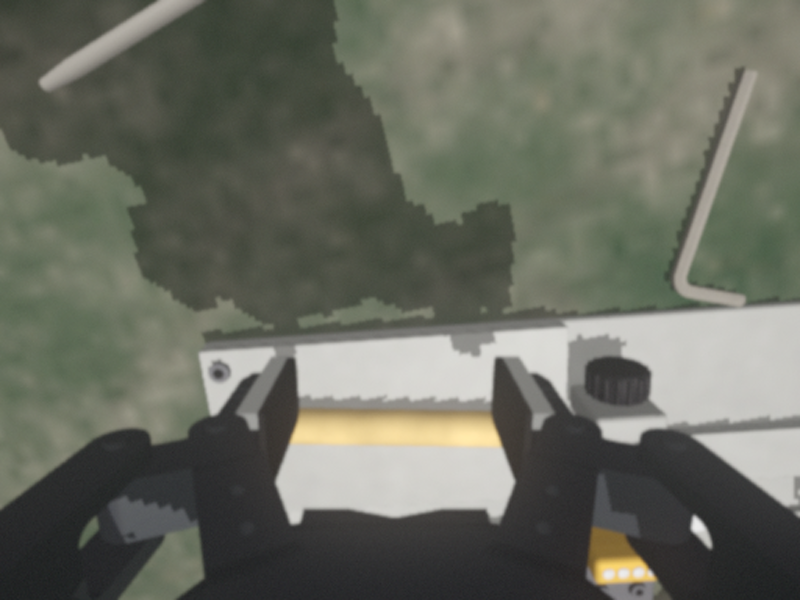

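>>> {"fn": "step_arm", "kwargs": {"plan": [[0, 0, 0, 0, 0, -0.8, -0.4], [0, 0, 0, 0, 0, -0.7, -0.4], [0, 0, 0, 0, 0, -0.5, -0.4], [0, 0, 0, 0, 0, -0.2, -0.4], [0, 0, 0, 0, 0, -0.2, -0.4], [0, 0, 0, 0, 0, 0, -0.4], [0, 0, 0, 0, 0, 0, -0.4], [0, 0, 0, 0, 0, 0, -0.4]]}}

```text
time_s: 4.25
tool_pos: [0.4573, -0.0564, 0.0091]
tcp_rot: [-1.562, 0.192, -0.192]
contact_force: [0.8, 0.1, 0.6]
opening: 0.699
```

>>> {"fn": "step_arm", "kwargs": {"plan": [[0, 0, 0, 0.2, -0.034, 0.05, -0.4], [0, 0, 0, 0.2, -0.034, 0.05, -0.4], [0, 0, 0, 0.2, -0.034, 0, -0.4], [0, 0, 0, 0.2, -0.034, 0, -0.4], [0, 0, 0, 0.2, -0.034, 0, -0.4], [0, 0, 0.5, 0.2, -0.034, 0, -0.4], [0, 0, 0.5, 0.2, -0.034, 0, -0.4], [0, 0, 0.5, 0.2, -0.034, 0, -0.4]]}}

```text
time_s: 5.05
tool_pos: [0.4733, -0.0591, 0.01]
tcp_rot: [-1.564, 0.171, -0.171]
contact_force: [0.5, 0.5, -0.3]
opening: 0.698
```

```bash
python3 - <<'E'
from h import *
snap('wrist','w3')
s=read_state();print(s['tool_pos'],s['contact_force'])
E
```

```text
[ 0.47372533 -0.05913617  0.01000617] [ 0.41863643  0.1962024  -0.1489716 ]
```

View pics/w3.png

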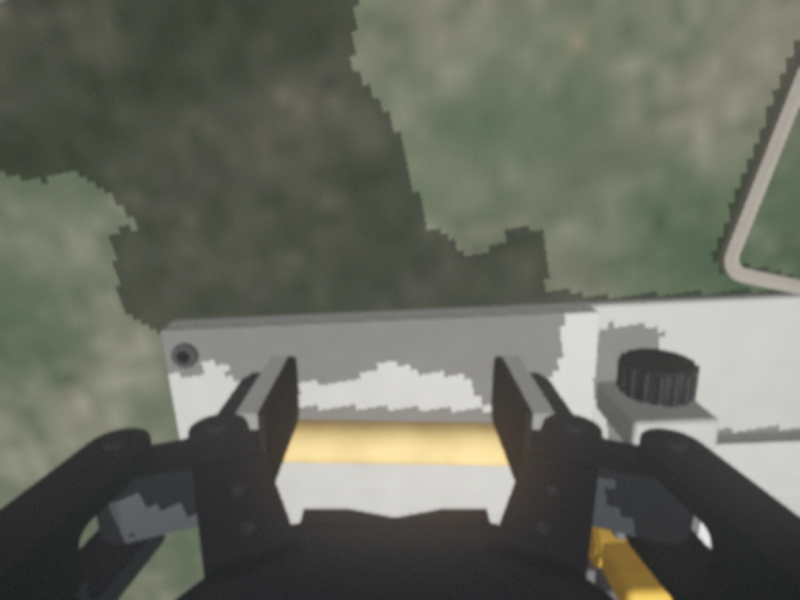

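>>> {"fn": "step_arm", "kwargs": {"plan": [[0, 0, 0.4, 0.2, -0.034, 0, -0.4], [0, 0, 0.4, 0.2, -0.034, 0, -0.4], [0, 0, 0.4, 0.2, -0.034, 0, -0.4], [0, 0, 0.4, 0.2, -0.034, 0, -0.4], [0, 0, 0.4, 0.2, -0.034, 0, -0.4], [0, 0, 0.4, 0.2, -0.034, 0, -0.4], [0, 0, 0.3, 0.2, -0.034, 0, -0.4], [0, 0, 0, 0.2, -0.034, 0, -0.4]]}}

```text
time_s: 5.9
tool_pos: [0.4894, -0.0618, 0.01]
tcp_rot: [-1.567, 0.134, -0.134]
contact_force: [-0.1, 0.5, 0.1]
opening: 0.699
```

```bash
python3 - <<'E'
from h import *
snap('wrist','w4')
c=snap('top','t4')
cv2.imwrite('pics/t4c.png',cv2.resize(c['color'][185:275,180:330,::-1],(795,477),interpolation=cv2.INTER_CUBIC))
s=read_state();print(s['tool_pos'],s['contact_force'])
E
```

```text
[ 0.48954768 -0.06186332  0.00998468] [-0.50686172 -0.08858965 -0.70486986]
```

View pics/w4.png

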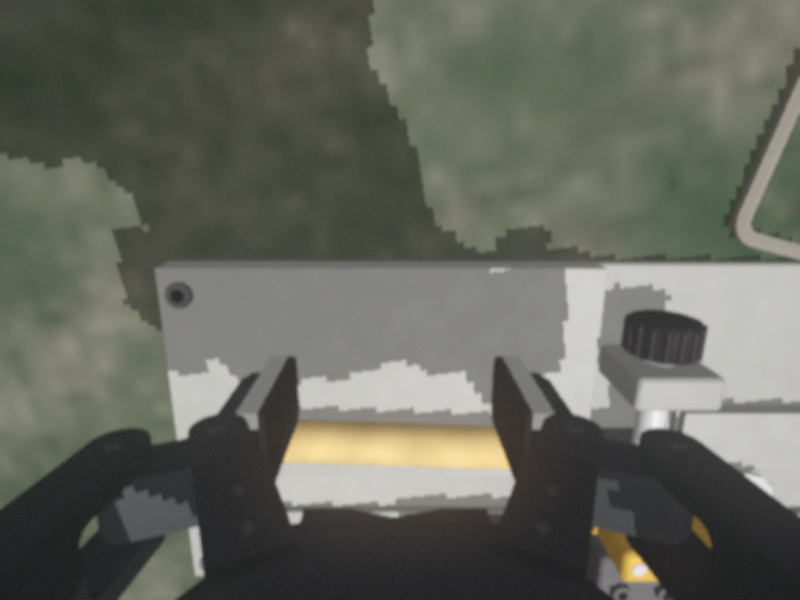

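View pics/t4c.png

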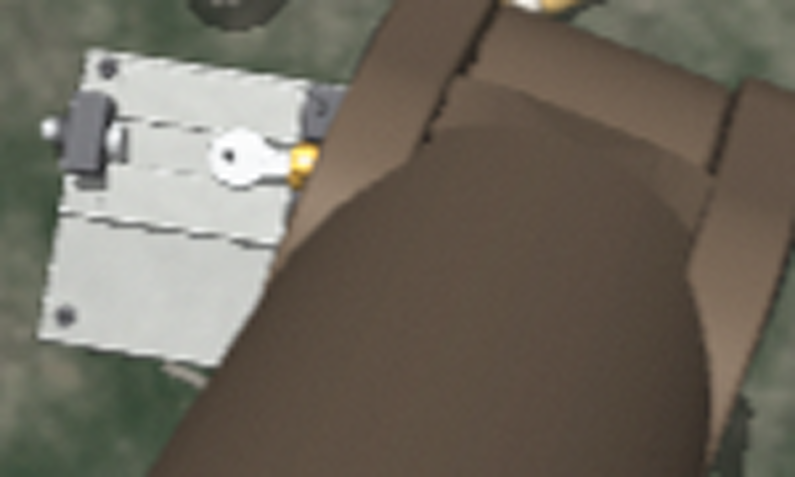

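>>> {"fn": "step_arm", "kwargs": {"plan": [[0, 0, 0, 0.2, -0.034, 0, -0.4], [0, 0, 0, 0.2, -0.034, 0, -0.4], [0, 0, 0, 0.2, -0.034, 0, -0.4], [0, 0, 0, 0.2, -0.034, 0, -0.4], [0, 0, 0, 0.2, -0.034, 0, -0.4], [0, 0, 0, 0.2, -0.034, 0, -0.4], [0, 0, 0, 0.15, -0.026, 0, -0.4], [0, 0, 0, 0.15, -0.026, 0, -0.4]]}}

```text
time_s: 6.8
tool_pos: [0.5043, -0.0644, 0.01]
tcp_rot: [-1.567, 0.135, -0.135]
contact_force: [0.4, 0.4, 0.1]
opening: 0.698
```

```bash
python3 - <<'E'
from h import *
snap('wrist','w5')
s=read_state();print(s['tool_pos'],s['contact_force'])
E
```

```text
[ 0.50455908 -0.06440824  0.00999923] [ 0.21206137  0.4955335  -0.00843021]
```

View pics/w5.png

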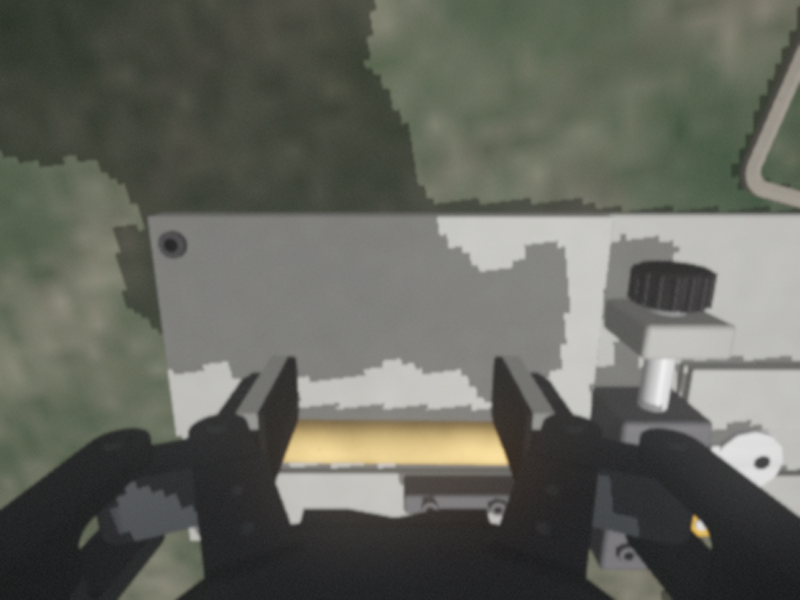

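>>> {"fn": "step_arm", "kwargs": {"plan": [[0, 0, 0, 0.1, -0.017, 0, -0.4], [0, 0, 0, 0.1, -0.017, 0, -0.4], [0, 0, 0, 0.1, -0.017, 0, -0.4], [0, 0, 0, 0.1, -0.017, 0, -0.4], [0, 0, 0, 0.1, -0.017, 0, -0.4], [0, 0, 0, 0.1, -0.017, 0, -0.4], [0, 0, 0, 0.1, -0.017, 0, -0.4], [0, 0, 0, 0, 0, 0, -0.4]]}}

```text
time_s: 7.65
tool_pos: [0.5114, -0.0655, 0.01]
tcp_rot: [-1.567, 0.134, -0.135]
contact_force: [0.7, -0.6, 0.4]
opening: 0.698
```

```bash
python3 - <<'E'
from h import *
c=snap('wrist','w6')
s=read_state();print(s['tool_pos'],s['contact_force'])
P=cloud(c)
for u in (200,220,240,260,280,300): 
  k=P[262:310,u]; i=k[:,2].argmax(); print(k[i].round(4))
E
```

```text
[ 0.51125735 -0.06553033  0.00997577] [ 0.80686681  0.69226749 -0.1810795 ]
[ 0.5266 -0.0934  0.0212]
[ 0.4452 -0.0539  0.1521]
[ 0.4452 -0.0539  0.1521]
[ 0.5393 -0.0666  0.0232]
[ 0.542  -0.0573  0.0234]
[ 0.5423 -0.0475  0.0222]
```

View pics/w6.png

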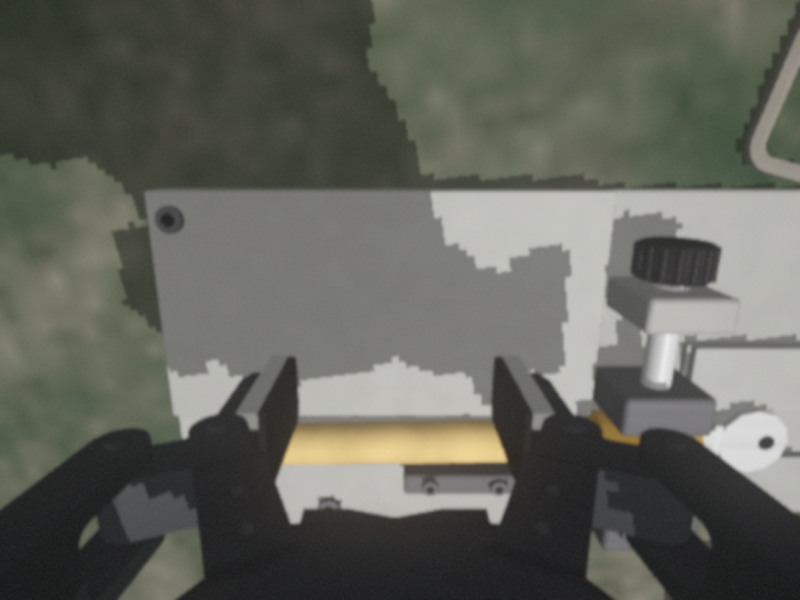

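```bash
python3 - <<'E'
from h import *
for n in ('w5','w6'):
    c=load(n);P=cloud(c)
    d=[]
    for r0 in (0,):
        A=P[272:296,195:318].reshape(-1,3)
        rgb=c['color'][272:296,195:318].reshape(-1,3).astype(int)
        k=(rgb[:,0]-rgb[:,2]>50)
        A=A[k]; print(n,k.sum(),'z med/95',np.percentile(A[:,2],[20,50,80,95]).round(4))
        L=P[240:255,250:300].reshape(-1,3); print(' ledge',np.median(L[:,2]))
E
```

```text
w5 2946 z med/95 [0.0214 0.0235 0.0243 0.0249]
 ledge 0.01153518918608956
w6 2936 z med/95 [0.0177 0.0198 0.0208 0.0214]
 ledge 0.011562327748694586
```

>>> {"fn": "step_arm", "kwargs": {"plan": [[0, 0, 0, -0.5, 0.085, 0, -0.4], [0, 0, 0, -0.5, 0.085, 0, -0.4], [0, 0, 0, -0.5, 0, 0.5, -0.4], [0, 0, 0, 0, 0, 3, -0.4], [0, 0, 0, 0, 0, 4, -0.4], [0, 0, 0, 0, -1, 4, 1], [0, 0, 0, 0, -1, 3, 1], [0, 0, 0, 0, 0, 0, 1]]}}

```text
time_s: 8.5
tool_pos: [0.498, -0.0857, 0.1591]
tcp_rot: [-1.566, 0.131, -0.142]
contact_force: [1.2, -0.0, -0.6]
opening: 0.195
```

```bash
python3 - <<'E'
from h import *
c=snap('wrist','w7')
cv2.imwrite('pics/w7c.png',cv2.resize(c['color'][150:290,110:370,::-1],None,fx=3,fy=3,interpolation=cv2.INTER_CUBIC))
s=read_state();print(s['tool_pos'],s['contact_force'],s['qpos'],s['opening'])
E
```

```text
[ 0.49699668 -0.08450622  0.15707633] [ 0.44802369  0.06092968 -1.40425138] [-0.33524504  0.3387749   0.51367908  1.99175389 -0.21875086  0.85971702
  1.69553719] 0.10200715289500804
```

View pics/w7.png

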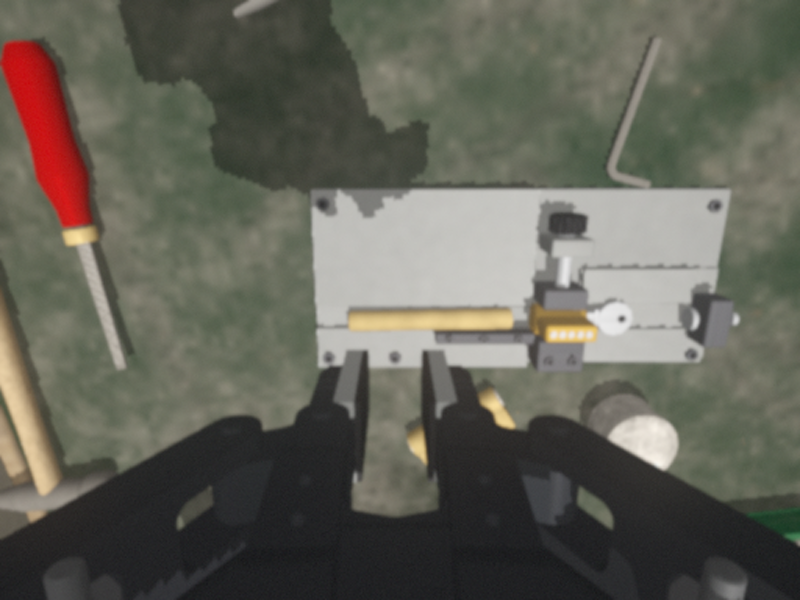

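View pics/w7c.png

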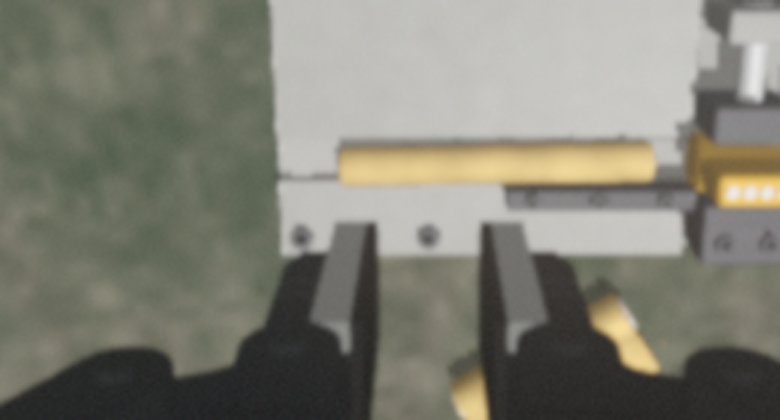

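The rod lies in the groove, with its tail at about (339,165) and its nose at about (655,162) in the crop. Next I'll measure its position.

```bash
python3 - <<'E'
from h import *
c=load('w7')
f=lambda x,y:(110+(x+.5)/3-.5,150+(y+.5)/3-.5)
g=lambda x,y,z:pz(c,*f(x,y),z)[:2]
y=np.radians(-9.7);R=np.array([[np.cos(y),-np.sin(y)],[np.sin(y),np.cos(y)]]);t=np.array([.5399,-.0065])
F=lambda p:np.round(R.T@(p-t)*1000,1)
for n,q,z in (('nose',(655,162),.018),('tail',(339,165),.018),('grooveedge far rear',(278,180),.012),('entry(ledge/housing)',(697,180),.012)):
    p=g(*q,z);print(n,p,F(p))
p=g(655,162,.018)-g(339,165,.018);print(np.linalg.norm(p),np.degrees(np.arctan2(p[1],p[0])))
k=np.array([800,600])/np.array([512,384])
q=lambda x,y,z:pz(c,(x+.5)*.64-.5,(y+.5)*.64-.5,z)[:2]
print('corner',F(q(312,189,.012)),'key bow tip',q(632,318,.015),F(q(632,318,.015)),'stop',F(q(693,318,.015)))
e=0.0
print('target at y=-135',t+R@[0,-.135])
E
```

```text
nose [ 0.53831793 -0.01914879] [  0.6 -12.7]
tail [ 0.52180273 -0.11836866] [   1.  -113.3]
grooveedge far rear [ 0.52533513 -0.13995628] [   8.1 -134. ]
entry(ledge/housing) [ 0.54917049 -0.00513897] [8.9 2.9]
0.10058496616101016 80.54972911111876
corner [ -77.2 -132.4] key bow tip [0.55194803 0.05400451] [ 1.7 61.7] stop [ 1.9 99.4]
target at y=-135 [ 0.51715393 -0.13956997]
```

>>> {"fn": "step_arm", "kwargs": {"plan": [[0, 0, -7.5, 0.2, -0.5, 0, 1], [0, 0, -7.5, 0.2, -0.5, 0, 1], [0, 0, -7.5, 0.2, -0.5, 0, 1], [0, 0, -7.5, 0.2, -0.5, 0, 1], [0, 0, -7.5, 0.2, -0.5, 0, 1], [0, 0, -7.5, 0.2, -0.5, 0, 1], [0, 0, -7.5, 0.2, -0.5, 0, 1], [0, 0, -7.5, 0.2, -0.5, 0, 1]]}}

```text
time_s: 9.35
tool_pos: [0.5112, -0.1234, 0.1538]
tcp_rot: [-1.354, 0.952, -0.948]
contact_force: [0.8, 0.1, -0.5]
opening: -0.003
```

>>> {"fn": "step_arm", "kwargs": {"plan": [[0, 0, -7.5, 0.2, -0.5, 0, 1], [0, 0, -7.5, 0.2, -0.5, 0, 1], [0, 0, -7.5, 0.2, -0.5, 0, 1], [0, 0, -7.5, 0, 0, -2, 1], [0, 0, 0, 0, 0, -3, 1], [0, 0, 0, 0, 0, -3, 1], [0, 0, 0, 0, 0, -1, 1], [0, 0, 0, 0, 0, 0, 1]]}}

```text
time_s: 10.15
tool_pos: [0.5165, -0.1384, 0.0635]
tcp_rot: [-1.126, 1.338, -1.333]
contact_force: [-0.3, -0.1, 1.0]
opening: -0.003
```

```bash
python3 - <<'E'
from h import *
c=snap('wrist','w8')
s=read_state();print(s['tool_pos'],s['contact_force'],s['qpos'],s['opening'],s['time_s']);R=cv2.Rodrigues(s['tcp_rot'])[0];print(R, np.degrees(np.arctan2(R[1,2],R[0,2])))
r,t=RT(c);print('cam',-r.T@t)
E
```

```text
[ 0.51755536 -0.13888481  0.06474793] [-0.34013783 -0.89044285 -0.18294396] [-0.39080032  0.61373996  0.80069572  2.01143419 -0.62726971  0.78047021
  0.61412874] -0.0008470840993938857 10.2
[[-1.70932120e-01 -1.55085807e-03  9.85281587e-01]
 [-9.85282766e-01 -2.07829962e-05 -1.70932357e-01]
 [ 2.85568929e-04 -9.99998797e-01 -1.52448125e-03]] -9.84204422697758
cam [ 0.52843236 -0.07225991  0.20554392]
```

View pics/w8.png

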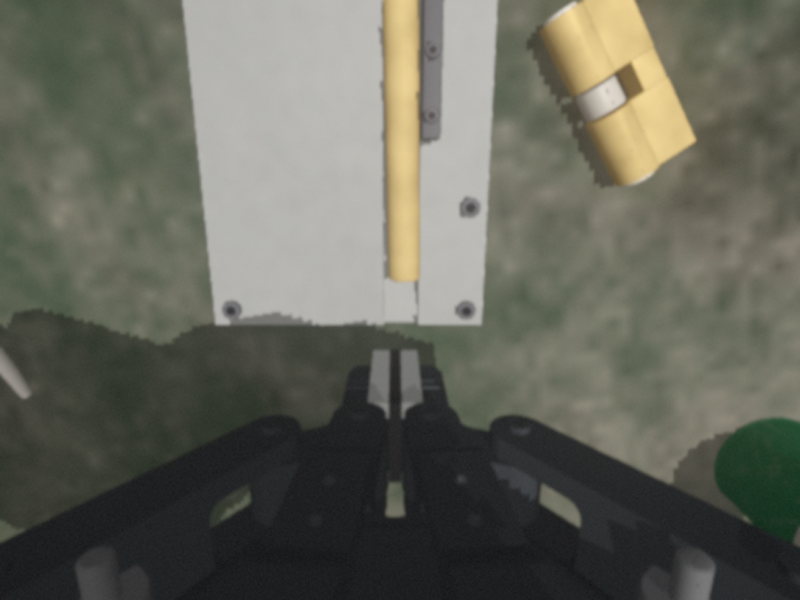

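```bash
python3 - <<'E'
from h import *
c=load('w8')
q=lambda x,y,z:pz(c,(x+.5)*.64-.5,(y+.5)*.64-.5,z)
print(q(404,280,.015),q(402,100,.02), q(399,323,.0085))
E
```

```text
[ 0.52331884 -0.11908819  0.015     ] [ 0.53375164 -0.05277283  0.02      ] [ 0.51790133 -0.13890417  0.0085    ]
```

>>> {"fn": "step_arm", "kwargs": {"plan": [[0, 0, 0, 0, 0, -2, 1], [0, 0, 0, 0, 0, -1.5, 1], [0, 0, 0, 0.05, 0, -0.8, 1], [0, 0, 0, 0.05, 0, -0.4, 1], [0, 0, 0, 0.05, 0, -0.2, 1], [0, 0, 0, 0, 0, 0, 1], [0, 0, 0, 0, 0, 0, 1], [0, 0, 0, 0, 0, 0, 1]]}}

```text
time_s: 11.0
tool_pos: [0.5199, -0.1389, 0.0164]
tcp_rot: [-1.123, 1.334, -1.335]
contact_force: [-0.5, -0.7, -0.5]
opening: -0.002
```

>>> {"fn": "step_arm", "kwargs": {"plan": [[0, 0, 0, 0, 0, -0.2, 1], [0, 0, 0, 0.04, 0.24, 0, 1], [0, 0, 0, 0.04, 0.24, 0, 1], [0, 0, 0, 0.03, 0.2, 0, 1], [0, 0, 0, 0.03, 0.2, 0, 1], [0, 0, 0, 0.03, 0.2, 0, 1], [0, 0, 0, 0.03, 0.2, 0, 1], [0, 0, 0, 0.03, 0.2, 0, 1]]}}

```text
time_s: 11.8
tool_pos: [0.522, -0.1239, 0.014]
tcp_rot: [-1.123, 1.334, -1.334]
contact_force: [-0.2, 0.1, 1.1]
opening: -0.002
```

```bash
python3 - <<'E'
from h import *
c=snap('wrist','w9')
s=read_state();print(s['tool_pos'],s['contact_force'])
E
```

```text
[ 0.52206825 -0.12347268  0.01394256] [-0.10999445  0.82643845  0.31153524]
```

View pics/w9.png

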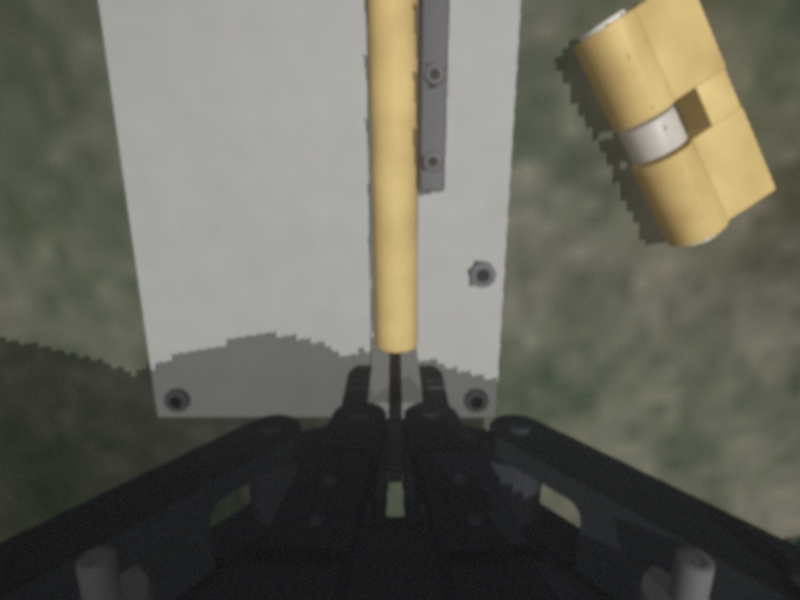

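>>> {"fn": "step_arm", "kwargs": {"plan": [[0, 0, 0, 0.035, 0.2, 0, 1], [0, 0, 0, 0.035, 0.2, 0, 1], [0, 0, 0, 0.03, 0.18, 0, 1], [0, 0, 0, 0.03, 0.15, 0, 1], [0, 0, 0, 0.03, 0.15, 0, 1], [0, 0, 0, 0.03, 0.15, 0, 1], [0, 0, 0, 0.03, 0.15, 0, 1], [0, 0, 0, 0.03, 0.15, 0, 1]]}}

```text
time_s: 12.65
tool_pos: [0.5245, -0.1106, 0.014]
tcp_rot: [-1.123, 1.334, -1.334]
contact_force: [0.0, -0.4, 0.1]
opening: 0.0
```

>>> {"fn": "step_arm", "kwargs": {"plan": [[0, 0, 0, 0.03, 0.16, 0, 1], [0, 0, 0, 0.03, 0.16, 0, 1], [0, 0, 0, 0.03, 0.16, 0, 1], [0, 0, 0, 0.03, 0.16, 0, 1], [0, 0, 0, 0.03, 0.16, 0, 1], [0, 0, 0, 0.03, 0.16, 0, 1], [0, 0, 0, 0.03, 0.16, 0, 1], [0, 0, 0, 0.03, 0.16, 0, 1]]}}

```text
time_s: 13.45
tool_pos: [0.5269, -0.0978, 0.014]
tcp_rot: [-1.123, 1.334, -1.334]
contact_force: [-0.4, -0.6, -0.6]
opening: 0.0
```

```bash
python3 - <<'E'
from h import *
c=snap('wrist','w10');snap('scene','s10')
s=read_state();print(s['tool_pos'],s['contact_force'],s['time_s'])
E
```

```text
[ 0.52696554 -0.09754617  0.01394458] [ 0.33458376 -1.04483805  0.23920059] 13.55
```

View pics/w10.png

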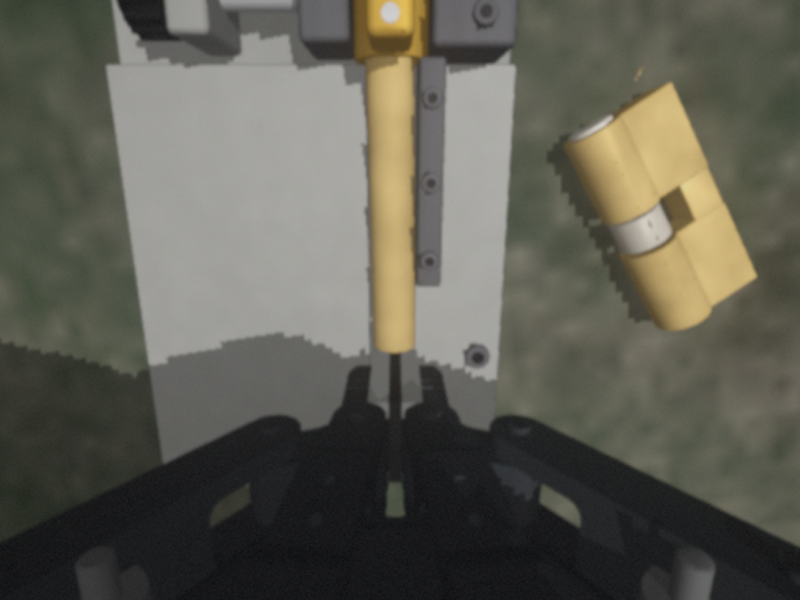

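>>> {"fn": "step_arm", "kwargs": {"plan": [[0, 0, 0, 0.03, 0.16, 0, 1], [0, 0, 0, 0.03, 0.16, 0, 1], [0, 0, 0, 0.03, 0.16, 0, 1], [0, 0, 0, 0.02, 0.14, 0, 1], [0, 0, 0, 0.02, 0.14, 0, 1], [0, 0, 0, 0.02, 0.12, 0, 1], [0, 0, 0, 0.02, 0.1, 0, 1], [0, 0, 0, 0.02, 0.1, 0, 1]]}}

```text
time_s: 14.35
tool_pos: [0.5288, -0.0871, 0.014]
tcp_rot: [-1.123, 1.334, -1.334]
contact_force: [-1.3, -0.9, -0.3]
opening: -0.004
```

>>> {"fn": "step_arm", "kwargs": {"plan": [[0, 0, 0, 0.01, 0.06, 0, 1], [0, 0, 0, 0.01, 0.06, 0, 1], [0, 0, 0, 0.01, 0.06, 0, 1], [0, 0, 0, 0.01, 0.06, 0, 1], [0, 0, 0, 0, 0, 0, 1], [0, 0, 0, 0, 0, 0, 1], [0, 0, 0, 0, 0, 0, 1], [0, 0, 0, 0, 0, 0, 1]]}}

```text
time_s: 15.15
tool_pos: [0.5292, -0.0847, 0.014]
tcp_rot: [-1.123, 1.334, -1.334]
contact_force: [-0.4, 0.2, -0.0]
opening: 0.002
```

```bash
python3 - <<'E'
from h import *
c=snap('wrist','w11');c=snap('top','t11')
cv2.imwrite('pics/t11c.png',cv2.resize(c['color'][185:275,180:330,::-1],(795,477),interpolation=cv2.INTER_CUBIC))
s=read_state();print(s['tool_pos'],s['contact_force'],s['time_s'])
E
```

```text
[ 0.52920951 -0.08471151  0.01397503] [0.04787853 0.01120746 0.02453887] 15.25
```

View pics/w11.png

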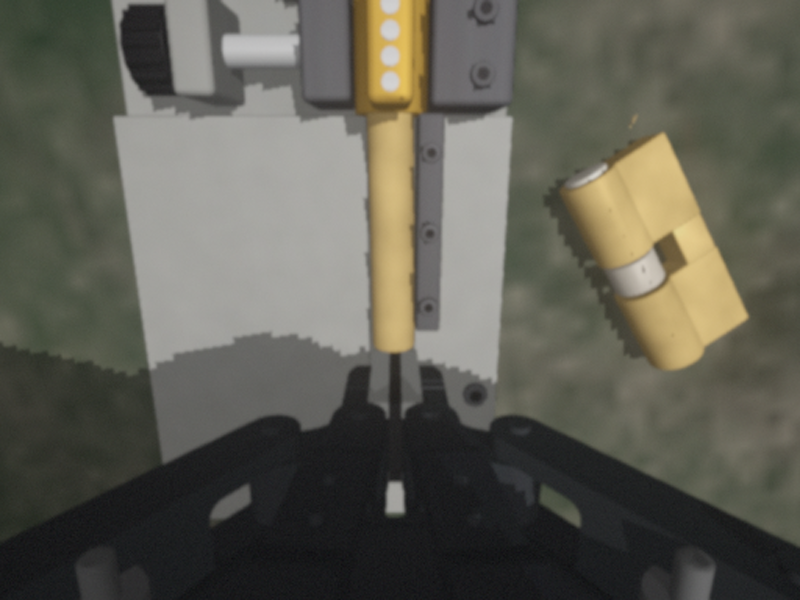

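View pics/t11c.png

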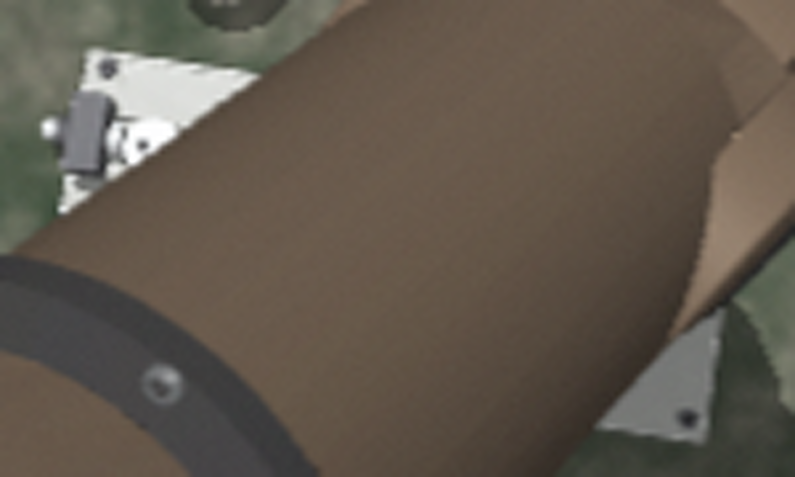

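>>> {"fn": "step_arm", "kwargs": {"plan": [[0, 0, 0, 0.01, 0.05, 0, 1], [0, 0, 0, 0.01, 0.05, 0, 1], [0, 0, 0, 0.01, 0.05, 0, 1], [0, 0, 0, 0.01, 0.05, 0, 1], [0, 0, 0, 0, 0, 0, 1], [0, 0, 0, 0, 0, 0, 1], [0, 0, 0, 0, 0, 0, 1], [0, 0, 0, 0, 0, 0, 1]]}}

```text
time_s: 16.05
tool_pos: [0.5295, -0.083, 0.014]
tcp_rot: [-1.123, 1.334, -1.335]
contact_force: [0.3, -2.5, 0.2]
opening: 0.002
```

>>> {"fn": "step_arm", "kwargs": {"plan": [[0, 0, 0, 0.01, 0.05, 0, 1], [0, 0, 0, 0.01, 0.05, 0, 1], [0, 0, 0, 0, 0, 0, 1], [0, 0, 0, 0, 0, 0, 1], [0, 0, 0, 0, 0, 0, 1], [0, 0, 0, 0, 0, 0, 1], [0, 0, 0, 0, 0, 0, 1], [0, 0, 0, 0, 0, 0, 1]]}}

```text
time_s: 16.85
tool_pos: [0.5296, -0.0827, 0.014]
tcp_rot: [-1.124, 1.334, -1.336]
contact_force: [-1.7, -5.3, 0.5]
opening: 0.003
```

```bash
python3 - <<'E'
from h import *
c=snap('top','t12')
cv2.imwrite('pics/t12c.png',cv2.resize(c['color'][190:230,180:230,::-1],None,fx=12,fy=12,interpolation=cv2.INTER_CUBIC))
s=read_state();print(s['tool_pos'],s['contact_force'],s['time_s'])
E
```

```text
[ 0.52962092 -0.08264196  0.01403264] [-1.68614721 -5.46584195 -0.32222567] 16.9
```

View pics/t12c.png

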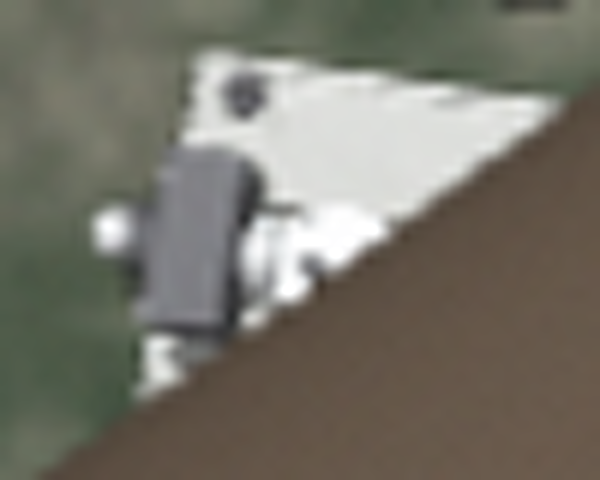

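The motion has stalled and the force has risen to 5.5 N, so the key has met the stop. I'll back off and lift.

>>> {"fn": "step_arm", "kwargs": {"plan": [[0, 0, 0, -0.02, -0.1, 0, 1], [0, 0, 0, -0.05, -0.3, 0, 1], [0, 0, 0, -0.12, -0.7, 0, 1], [0, 0, 0, -0.15, -1, 0, 1], [0, 0, 0, 0, -0.5, 1, 1], [0, 0, 0, 0, 0, 4, 1], [0, 0, 0, 0, 0, 4, 1], [0, 0, 0, 0, 0, 2, 1]]}}

```text
time_s: 17.7
tool_pos: [0.5273, -0.1092, 0.1275]
tcp_rot: [-1.12, 1.333, -1.337]
contact_force: [0.8, 0.5, -0.4]
opening: 0.002
```

>>> {"fn": "step_arm", "kwargs": {"plan": [[0, 0, 0, -2, -4, 3, 1], [0, 0, 0, -2, -4, 3, 1], [0, 0, 0, -2, -4, 0, 1], [0, 0, 0, -2, -4, 0, 1], [0, 0, 0, -2, -3, 0, 1], [0, 0, 0, 0, 0, 0, 1], [0, 0, 0, 0, 0, 0, 1], [0, 0, 0, 0, 0, 0, 1]]}}

```text
time_s: 18.5
tool_pos: [0.4297, -0.2913, 0.1799]
tcp_rot: [-1.123, 1.334, -1.333]
contact_force: [-0.1, 0.8, -0.2]
opening: 0.002
```

```bash
python3 - <<'E'
from h import *
c=snap('top','t13')
cv2.imwrite('pics/t13c.png',cv2.resize(c['color'][185:275,180:330,::-1],(795,477),interpolation=cv2.INTER_CUBIC))
s=read_state();print(s['tool_pos'],s['contact_force'],s['time_s'])
E
```

```text
[ 0.42992929 -0.29097111  0.17971908] [-0.61457504 -0.48157926 -0.3552309 ] 18.55
```

View pics/t13c.png

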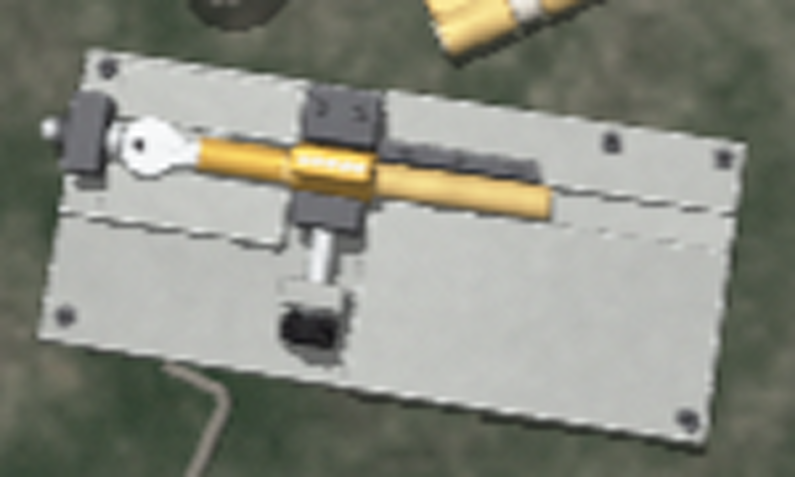

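View pics/t13.png

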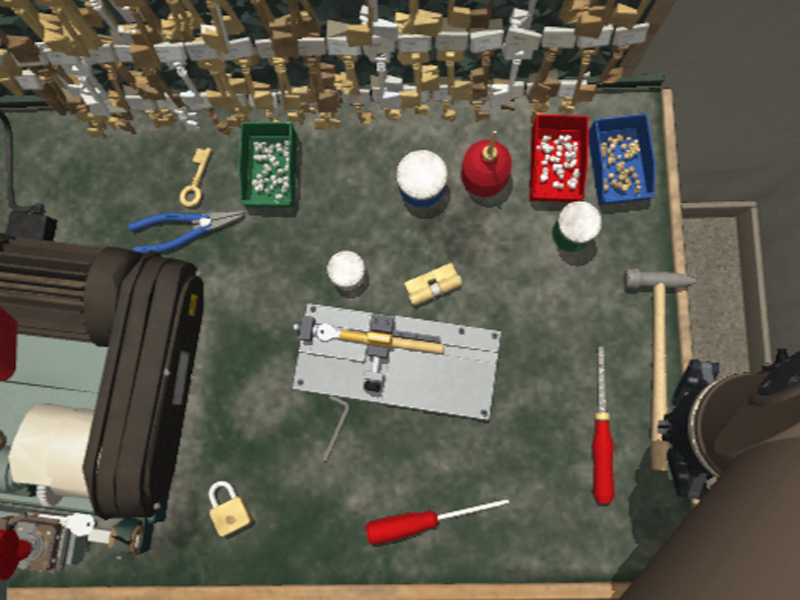

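```bash
python3 -c "
from station import *
s=read_state();print(s['contact_force'],abs(s['qvel']).max());print(sign_off())"
```

```text
[-0.61457504 -0.48157926 -0.3552309 ] 0.007311935789383722
the job is handed in; nothing more can be done
None
```

The job is done and handed in at about 18.6 s of the 43 s allowed; no verdict was reported.

- **Rolling the rod:** I rolled it off the ledge with two spread fingertips. After it dropped, its top read 3.6 mm lower (about z 21 mm) and it lay along the fence, so it is in the groove.
- **Driving the plug:** I pushed on the rod's tail with the shut fingertips until the motion stalled at about 5.5 N, which I took as the key meeting the stop.
- **Clearing off:** I backed off, lifted and moved well away.

My last checks:

- **Key and plug:** The last top picture shows the key's bow against the stop screw, having moved about 34–35 mm, and the plug in the run-out channel.
- **Rod:** It reaches through the housing with its tail in the groove, about 65 mm outside the entry face. Its nose, just past the exit face, can't be told from the plug in the picture; I infer its position from the tail and the rod's length.
- **Other things:** The other things on the bench appear unmoved. The final wrist force was noise level, under 1 N.
- **Small disagreement:** My position estimates differed by 1–2 mm between cameras. That is why I used the force stall, not position, to decide when the key had met the stop.

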